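Tip the copper fittings into the stock bin and park the tray

TASK

Lift the open-mouthed steel tray by its handle without losing any of the four copper fittings off it, carry it over the stock bin and tip all four into the bin. Then set the empty tray upright, flat and fully down inside the rim of the low parking frame, either way round, and let go. Leave the jar, the hammer and the wire spool where they are.

Things in the scene. Friction and masses are not known exactly. Their poses are not given: they have to be found in the camera images.
- tray: loose plain steel tray, 190 long (its x) by 140 wide (its y), 4 thick, about 0.35 kg. Walls 45 high on both long sides and the +x end; the -x end is the mouth, open with no lip: friction alone (coefficient about 0.6) keeps the fittings in. Origin: centre of the underside, z up. Starts upright on the bench, left, middle or right of bin and frame
- tray_handle (a point): centre of the tray's rigid wooden handle bar, (0, 0, 105) mm in the tray's frame, same axes. The bar runs along the tray's y from side to side, 16 thick in x, 24 high, on strips rising from the side walls; 89 clear between tray floor and bar
- tray_mouth (a point): middle of the lower edge of the tray's open end, at (-95, 0, 0) mm in the tray's frame; same axes as the tray
- tee_a: copper tee fitting, 72 long run along its x, one 36 long branch along its +y, 28 thick; origin on the tube axes where they cross, so 14 above what it lies on; mass 0.06 to 0.13 kg, lies flat on the tray at the start
- tee_b: second copper tee fitting, same as tee_a; mass 0.06 to 0.13 kg, lies flat on the tray at the start
- elbow_a: copper right-angle elbow fitting, two legs 46 long along its +x and +y, 28 thick; origin on the tube axes at the corner, 14 above what it lies on; mass 0.06 to 0.13 kg, lies flat on the tray at the start
- elbow_b: second copper elbow fitting, same as elbow_a; mass 0.06 to 0.13 kg, lies flat on the tray at the start
- bin: blue-grey plastic open stock bin, fixed to the bench, 240 (its x) by 210 (its y) outside, walls and floor 5 thick, 80 high; the -x wall is lower, 60 high. Origin: centre of the underside; z up
- frame: low grey steel parking frame for the tray, fixed to the bench: flat floor with its top 6 above the bench, inside a rim 22 high; inner space 210 (its x) by 160 (its y), so the tray has 10 play on every side; outside 220 by 170. Origin: centre of the underside; z up
- jar: bystander: closed white jar, 68 across, 85 high; origin at the centre of its underside
- hammer: bystander: hammer, 210 long, lying on the bench with its handle to its -x; the origin is on its underside
- spool: bystander: brass wire spool standing on its flange, 90 across, 50 high; origin at the centre of its underside
Mind the look-alikes: they are no part of the job. What is shaped like the elbow_a but white is not meant.

How it is judged (in metres and radians):
On the way, in this order (a step that is already met when the one before it is completed fails the run):
1. the tray is lifted clear of the bench (underside over 40 mm up), no more than about 17 degrees off level, with all four fittings on it (height (world z) of tray above 0.04 m and angle between tray's own z axis and vertical below 0.3 rad and z of tee_a in the frame of tray between 0 and 0.06 m and x of tee_a in the frame of tray between -0.1 and 0.1 m and y of tee_a in the frame of tray between -0.07 and 0.07 m and z of tee_b in the frame of tray between 0 and 0.06 m and x of tee_b in the frame of tray between -0.1 and 0.1 m and y of tee_b in the frame of tray between -0.07 and 0.07 m and z of elbow_a in the frame of tray between 0 and 0.06 m and x of elbow_a in the frame of tray between -0.1 and 0.1 m and y of elbow_a in the frame of tray between -0.07 and 0.07 m and z of elbow_b in the frame of tray between 0 and 0.06 m and x of elbow_b in the frame of tray between -0.1 and 0.1 m and y of elbow_b in the frame of tray between -0.07 and 0.07 m), for 0.2 s.
2. the tray is tipped by more than about 29 degrees with its mouth over the bin (within 140 mm of the bin's centre, seen from above) (angle between tray's own z axis and vertical above 0.5 rad and horizontal distance between tray_mouth and bin below 0.14 m), for 0.2 s.
At the end, for the whole second after the job is handed in: All four fittings lie inside the stock bin, below its rim. The tray is seated in the parking frame: within 18 mm of its centre along each frame axis, under 4 mm above its floor, under 0.06 rad off level and within 0.2 rad of its direction, either way round. All at rest (under 20 mm/s) (z of tee_a in the frame of bin between 0 and 0.075 m and x of tee_a in the frame of bin between -0.118 and 0.118 m and y of tee_a in the frame of bin between -0.103 and 0.103 m and z of tee_b in the frame of bin between 0 and 0.075 m and x of tee_b in the frame of bin between -0.118 and 0.118 m and y of tee_b in the frame of bin between -0.103 and 0.103 m and z of elbow_a in the frame of bin between 0 and 0.075 m and x of elbow_a in the frame of bin between -0.118 and 0.118 m and y of elbow_a in the frame of bin between -0.103 and 0.103 m and z of elbow_b in the frame of bin between 0 and 0.075 m and x of elbow_b in the frame of bin between -0.118 and 0.118 m and y of elbow_b in the frame of bin between -0.103 and 0.103 m and x of tray in the frame of frame between -0.018 and 0.018 m and y of tray in the frame of frame between -0.018 and 0.018 m and z of tray in the frame of frame below 0.01 m and angle between tray's own z axis and vertical below 0.06 rad and angle between the x axis of tray and the x axis of frame, either way round below 0.2 rad and linear speed of each of tee_a, tee_b, elbow_a, elbow_b, tray below 0.02 m/s); the robot touches nothing.
It fails at once if the jar is pushed more than 30 mm from its place (distance of jar from where it was at the start of the episode above 0.03 m).
It fails at once if the hammer is pushed more than 30 mm from its place (distance of hammer from where it was at the start of the episode above 0.03 m).
It fails at once if the spool is pushed more than 30 mm from its place (distance of spool from where it was at the start of the episode above 0.03 m).
It also fails if it takes over 72 s, if anything falls off the work surface, if the arm or the gripper's body presses on something with over 40 N, if the wrist force passes 120 N, or if a joint passes its speed limit or range.

ROBOT

A 7-joint arm with a two-finger parallel gripper is mounted at the origin on the work surface. World frame = base frame: x ahead of the robot, y to its left, z up, the work surface at z = 0. Lengths are in mm, angles in rad, forces in N, time in s.
With the tool pointing down it reaches from about 400 to 900 mm from the base axis. Payload 5.5 kg.
Tool frame: the origin (TCP) lies midway between the tips of the shut fingers; the grasp point (between the pads) lies 19 mm behind it; z points along the fingers, y is the line along which they close (so a half turn about z gives the same grasp; the last joint's range is limited). The gripper opens to 92 mm and grips with 3 to 60 N. Pads are 19 mm wide; open, the fingers measure 130 mm over their backs; the gripper's body (75 mm by 190 mm) begins 47 mm behind the grasp point.
Start: joints at [-1.077, 0.501, -0.427, 1.55, 0.221, 1.138, -0.21], TCP at [148.653, 632.773, 226.729] pointing down, gripper open.
Joint ranges: [-2.88, 2.88], [-0.31, 2.03], [-1.54, 1.56], [0.2, 2.42], [-1.41, 4.55], [0.19, 2.02], [-2.57, 2.57]. Speed limits (rad/s): [2.57, 2.57, 3.14, 3.14, 3.14, 3.14, 3.14].

INTERFACE

Orientations are given as a unit quaternion [w, x, y, z].
In Python, from station import read_state, eyes, manip gives the robot as it stands.
- The arm moves only by the shell command python3 -m creep 'ROWS' [OPENING]. ROWS is JSON, a list of rows, each a list of 2 entries, a list of its own where there are three numbers: the shift along the tool's x, y, z in cm, then the turn about the tool's z in rad. In form: [[[x, y, z], spin], ...]. A call has 1 to 10 rows; each row shifts and turns the commanded pose from where the row before left it, along the tool's axes as they then stand; what a row does not reach is not made up. A row lasts 1/12 s, in which the tool goes at most 41.7 mm and 7.16 degrees, less where a joint would pass 70% of its speed; a pose out of reach is approached as far as the arm can. A call is refused whole if a number of a shift passes 4.17 or a number of a turn 0.125, either way. A call with a gripper value outside its range is refused whole. OPENING is the finger opening in cm, from 0 to 9.18, set as the call begins (- or left out, the last holds). The fingers move at their own pace and stop on an object; the grip force is fixed at half the most. Time passes only in rows, so rows that do not move let the fingers close. It gives the time, the measured TCP pose, the force, the opening and the grip force at its end, in the units of the state.
- read_state(): the state, without advancing time (a new reading comes with each control period).
- eyes.capture(name): name is "scene" or "top" or "wrist"; returns the picture (420x560x3 uint8, red, green, blue); there is no depth.
- eyes.camera_params(name): a dict with "vfov" (degrees; the focal length in pixels is half the picture's height over the tangent of half this angle, whatever the lens; pixels are square), "cx", "cy" (the principal point, pixels), "extrinsics" (4x4, takes a point from world to camera coordinates); the wrist camera has in their place "hand_eye" (4x4, takes a point from camera to tool coordinates, whose origin is the TCP and whose axes are the flange's). Camera axes: x right, y up, looking along -z (the intrinsics and any distortion apply to the point x, -y, -z); pixel columns grow to the right and rows downward; lengths in mm; the calibration is good to about 2 mm. A picture is of the moment at which its call begins: read the wrist's pose just before it. camera_params takes no time and is no camera call.
- manip.hand_in(): hands the job in; it is judged then, once.
The state is a dict: "time": time; "joints": joint angles; "qvel": joint speeds; "tau": joint torques, N m; "tool_pos": TCP position; "orientation": TCP orientation; "force": force on the tool from outside, world axes, zero at the start; "wrist_torque": the same for the moment, N m; "finger_gap": finger opening in mm; "finger_force": force on a finger pad.
Only numpy, scipy, OpenCV 4.12 (cv2) and the standard library are available. Lean on these libraries where they do the work, as an engineer would, in place of code of your own. Each camera call takes 0.05 s, during which the arm holds its last target. There are 200 camera calls.

## Working session

There is one attempt and no reset: what is moved stays moved. The work goes in short steps, Python scripts to look and compute and a shell command to move; the robot and the scene stay as the last step left them, time stands still between calls to the robot, and variables do not carry over. Pictures are saved under pics/ and viewed, at most 10 in all, crops included, and the job is handed in when it is done.

```bash
ls; mkdir -p pics; python3 - <<'E'
from station import read_state, eyes, manip
import cv2,numpy as np
np.set_printoptions(precision=4,suppress=True)
s=read_state();print(s)
for n in ['top','scene']:
    im=eyes.capture(n);cv2.imwrite(f'pics/{n}0.png',cv2.cvtColor(im,cv2.COLOR_RGB2BGR))
for n in ['top','scene','wrist']: print(n,eyes.camera_params(n))
E
```

```text
pics
{'time': 0.0, 'joints': array([-1.0768,  0.5019, -0.4268,  1.5514,  0.2208,  1.1383, -0.2103]), 'qvel': array([-0.0002, -0.0005, -0.002 , -0.0012, -0.0007,  0.0015,  0.0009]), 'tau': array([ -0.0004, -56.6602,  -5.8155, -27.9097,  -0.0684,   0.0312,
         0.0002]), 'tool_pos': array([148.5821, 632.0785, 225.6771]), 'orientation': array([-0.0001,  0.1151,  0.9934, -0.001 ]), 'force': array([ 0.7215, -0.1418, -0.9266]), 'wrist_torque': array([0.0528, 0.0573, 0.0177]), 'finger_force': 0.0, 'finger_gap': 91.86795972200491}
top {'vfov': 56.96744689172945, 'cx': 276.28140703480534, 'cy': 209.7838929296342, 'extrinsics': array([[  -0.1409,   -0.99  ,    0.0055,   57.8813],
       [   0.9675,   -0.1365,    0.2126, -586.1919],
       [  -0.2097,    0.0353,    0.9771, -960.7516],
       [   0.    ,    0.    ,    0.    ,    1.    ]])}
scene {'vfov': 45.38067929374099, 'cx': 277.34143538477116, 'cy': 208.98771952523248, 'extrinsics': array([[   -0.7414,     0.6709,     0.0155,   453.7676],
       [   -0.5573,    -0.6284,     0.5427,   265.7859],
       [    0.3739,     0.3937,     0.8398, -1349.6034],
       [    0.    ,     0.    ,     0.    ,     1.    ]])}
wrist {'vfov': 64.21406559562803, 'cx': 278.1140630190394, 'cy': 209.35909565794333, 'hand_eye': array([[  -0.    ,    0.9609,    0.277 ,   73.8717],
       [   1.    ,    0.0003,   -0.0008,    0.0943],
       [  -0.0008,    0.277 ,   -0.9609, -157.977 ],
       [   0.    ,    0.    ,    0.    ,    1.    ]])}
```

View pics/top0.png

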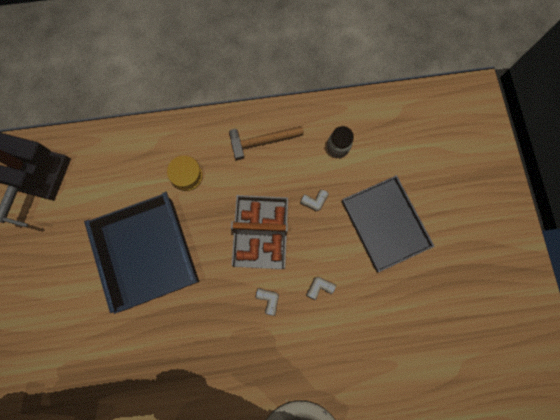

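View pics/scene0.png

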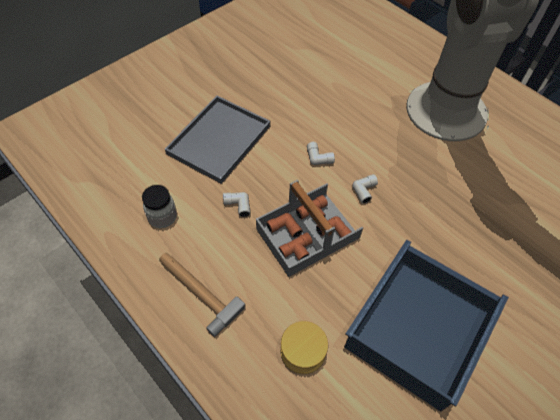

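The top view shows the tray at about (260,233), with its mouth apparently at the bottom edge (258,268). The bin is at (143,252), the frame at (387,224), the spool at (184,171), the hammer at (265,139) and the jar at (341,140). The elbow-shaped things are:
- **Red-copper, on the tray:** the ones near (275,213) and (247,250). These fit, because they are copper and lie on the tray.
- **White, on the bench:** (315,201), (321,288) and (268,300). These are decoys.

I'll confirm this in one enlarged crop.

```bash
python3 - <<'E'
import cv2,numpy as np
a=cv2.imread('pics/top0.png');b=cv2.imread('pics/scene0.png')
def br(i): return np.clip(255*(i/255.)**0.6,0,255).astype(np.uint8)
c1=cv2.resize(br(a[185:325,75:305]),None,fx=3.4,fy=3.4,interpolation=cv2.INTER_CUBIC)
cv2.imwrite('pics/c1.png',c1)
c2=cv2.resize(br(b[170:410,240:520]),None,fx=2.5,fy=2.5,interpolation=cv2.INTER_CUBIC)
cv2.imwrite('pics/c2.png',c2)
E
```

```text
(no output)
```

View pics/c1.png

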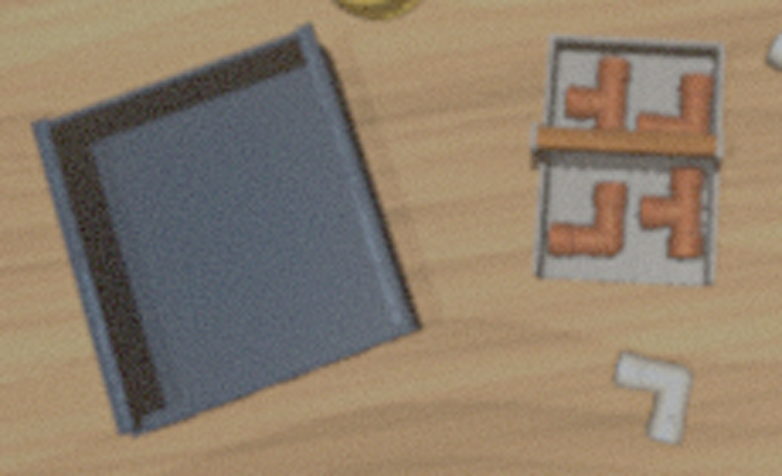

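View pics/c2.png

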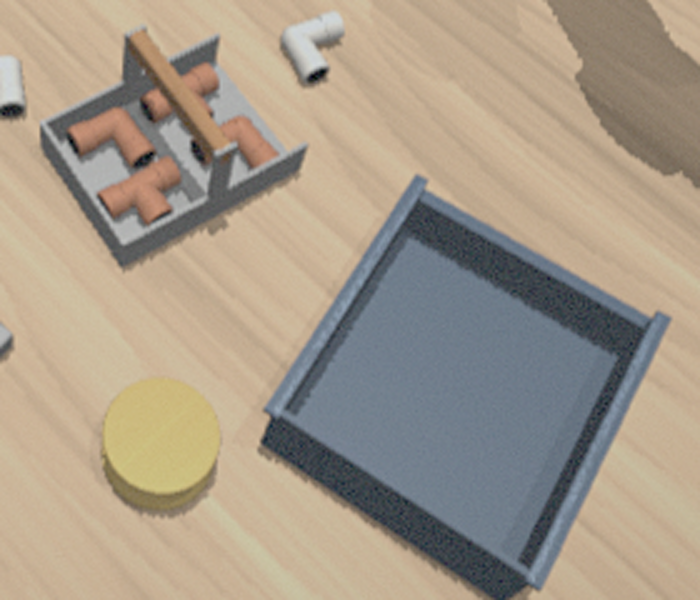

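The crops confirm that the four copper pieces (two tees, two elbows) are on the tray and the white elbows are decoys. The tray's mouth faces the robot, with its ends at crop 1 (540,278) and (713,284). The bin's low wall is the one far from the robot. Next I'll fit the poses from both cameras.

```bash
cat > h.py <<'E'
import numpy as np
from station import read_state, eyes
np.set_printoptions(precision=3,suppress=True)
def proj(P,cam):
    c=eyes.camera_params(cam);E=np.array(c['extrinsics']);f=210/np.tan(np.radians(c['vfov'])/2)
    Q=np.c_[P,np.ones(len(P))]@E.T
    return np.c_[c['cx']+f*Q[:,0]/-Q[:,2], c['cy']-f*Q[:,1]/-Q[:,2]]
def world(p,x,y,a):
    c,s=np.cos(a),np.sin(a);p=np.array(p,float)
    return np.c_[x+c*p[:,0]-s*p[:,1],y+s*p[:,0]+c*p[:,1],p[:,2]]
E
python3 - <<'E'
from h import *
from scipy.optimize import least_squares
T=lambda l:np.array(l)/3.4+[75,185]
S=lambda l:np.array(l)/2.5+[240,170]
A=np.array
O={'bin':dict(top=(T([(38,122),(308,28),(418,327),(122,432)]),[(-120,-105,80),(-120,105,80),(120,105,80),(120,-105,80)]),
 scene=(S([(420,180),(665,318),(535,585),(272,410)]),[(120,105,80),(120,-105,80),(-120,-105,80),(-120,105,80)]),g=(500,300,3.4)),
'tray':dict(top=(T([(553,38),(723,43),(540,278),(713,284)]),[(95,70,45),(95,-70,45),(-95,70,0),(-95,-70,0)]),
 scene=(S([(122,245),(42,127),(307,147),(218,38)]),[(95,70,45),(95,-70,45),(-95,70,45),(-95,-70,45)]),g=(550,0,0)),
'frame':dict(top=(A([(342,203),(397,178),(432,242),(378,271)]),[(110,85,22),(110,-85,22),(-110,-85,22),(-110,85,22)]),
 scene=(A([(218,98),(270,126),(221,179),(167,139)]),[(-110,-85,22),(-110,85,22),(110,85,22),(110,-85,22)]),g=(550,-200,0.3)),
'spool':dict(top=(A([(184,171)]),[(0,0,50)]),scene=(S([(162,436)]),[(0,0,50)]),g=(600,200,0)),}
for n,o in O.items():
    for cams in (['top'],['scene'],['top','scene']):
        r=lambda v:np.concatenate([(proj(world(o[c][1],*v),c)-o[c][0]).ravel() for c in cams])
        s=least_squares(r,o['g']);print(n,cams,s.x,'\n' ,r(s.x) if len(cams)==2 else '')
E
```

```text
bin ['top'] [527.901 332.456   3.363] 
 
bin ['scene'] [533.606 339.094   3.363] 
 
bin ['top', 'scene'] [531.411 336.948   3.364] 
 [-0.422 -0.337 -1.751 -0.617 -5.45  -1.624  0.154 -1.641  0.253 -1.351
 -0.643 -1.375 -0.268 -2.293  0.023 -1.131]
tray ['top'] [540.964  23.663  -0.184] 
 
tray ['scene'] [546.636  30.6    -0.194] 
 
tray ['top', 'scene'] [543.945  27.471  -0.19 ] 
 [-2.287 -1.871 -0.758 -0.862 -1.776 -0.803 -1.305 -0.051  0.531 -0.224
 -1.298 -2.527  0.497 -1.445 -0.194 -2.732]
frame ['top'] [ 519.439 -321.645    0.302] 
 
frame ['scene'] [ 519.325 -319.092    0.212] 
 
frame ['top', 'scene'] [ 519.255 -320.66     0.258] 
 [-0.375 -4.601 -0.562 -2.339  0.984  5.623 -1.567  1.342  0.365 -3.981
  1.602 -5.482 -0.656 -1.039 -2.256  8.032]
spool ['top'] [734.006 209.181   0.   ] 
 
spool ['scene'] [739.209 216.475   0.   ] 
 
spool ['top', 'scene'] [737.626 214.153   0.   ] 
 [-1.935 -1.01  -0.247 -1.457]
```

```bash
python3 -m creep '[[[-2.9,-2.77,0],0],[[-2.9,-2.77,0],0],[[-2.9,-2.77,0],0],[[-2.9,-2.77,0],0],[[-2.9,-2.77,0],0],[[-2.9,-2.77,0],0],[[-2.9,-2.77,0],0],[[-2.9,-2.77,0],0],[[-2.9,-2.77,0],0]]'
python3 -m creep '[[[-2.9,-2.77,0],0],[[-2.9,-2.77,0],0],[[-2.9,-2.77,0],0],[[-2.9,-2.77,0],0],[[-2.9,-2.77,0],0],[[-2.9,-2.77,0],0],[[-2.9,-2.77,0],0],[[-2.9,-2.77,0],0],[[-2.9,-2.77,0],0]]'
python3 -m creep '[[[0,0,0],0.118],[[0,0,0],0.118],[[0,0,0],0.118],[[0,0,0],0.118],[[0,0,0],0.118],[[0,0,0],0.118],[[0,0,0],0.118]]'
python3 -m creep '[[[0,0,0],0.118],[[0,0,0],0.118],[[0,0,0],0.118],[[0,0,0],0.118],[[0,0,0],0.118],[[0,0,0],0.114],[[0,0,0],0],[[0,0,0],0]]'
python3 - <<'E'
from h import *
import cv2
s=read_state();print(s['joints'],s['tool_pos'],s['orientation'],s['time'])
im=eyes.capture('wrist');cv2.imwrite('pics/w1.png',cv2.cvtColor(im,cv2.COLOR_RGB2BGR))
E
```

```text
time: 0.85
tool_pos: [346.2, 328.4, 226.6]
orientation: [-0.0, 0.115, 0.993, -0.0]
force: [0.4, -0.5, -0.2]
finger_gap: 92.2
finger_force: 0.0
time: 1.6
tool_pos: [543.2, 26.1, 226.5]
orientation: [-0.0, 0.115, 0.993, -0.0]
force: [0.9, 0.7, 0.3]
finger_gap: 91.9
finger_force: 0.0
time: 2.18
tool_pos: [542.3, 28.0, 226.2]
orientation: [-0.0, 0.507, 0.862, -0.0]
force: [-1.3, -0.2, 0.1]
finger_gap: 91.9
finger_force: 0.0
time: 2.85
tool_pos: [542.5, 28.1, 226.4]
orientation: [-0.0, 0.77, 0.638, -0.0]
force: [-0.4, -0.1, -0.6]
finger_gap: 91.6
finger_force: 0.0
[-0.247  0.28   0.175  1.838 -0.056  1.029 -0.237] [542.461  28.082 226.37 ] [-0.     0.77   0.638 -0.   ] 2.85
```

View pics/w1.png

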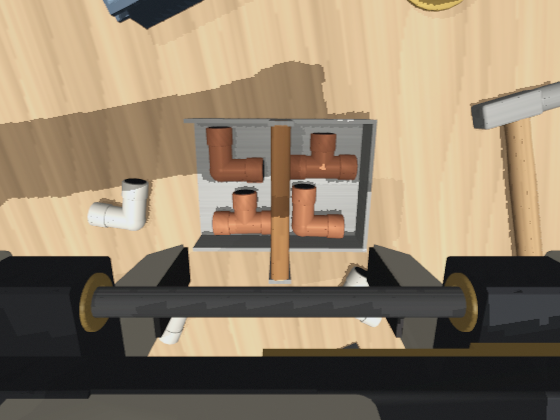

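The wrist view shows the bar vertical in the picture, from (281,124) to (280,280), and centred between the fingers. The white decoy elbows are outside the tray.

```bash
cat >> h.py <<'E'
from scipy.spatial.transform import Rotation as R
def wpix(uv,z,s):
    c=eyes.camera_params('wrist');H=np.array(c['hand_eye']);f=210/np.tan(np.radians(c['vfov'])/2)
    q=s['orientation'];M=R.from_quat([q[1],q[2],q[3],q[0]]).as_matrix()
    o=M@H[:3,3]+s['tool_pos'];out=[]
    for u,v in uv:
        d=M@H[:3,:3]@np.array([(u-c['cx'])/f,-(v-c['cy'])/f,-1])
        out.append(o+d*(z-o[2])/d[2])
    return np.array(out),M
E
python3 - <<'E'
from h import *
s=read_state()
p,M=wpix([(281,124),(280,280),(187,119),(376,121),(368,248),(193,247)],117,s)
print(p[:2]);p0,_=wpix([(187,119),(376,121),(193,247),(368,248)],45,s);print(p0)
for q in (p[0],p[1]): print('in tool',M.T@(q-s['tool_pos']))
d=p[0]-p[1];print('bar angle vs tool x',np.arctan2((M.T@d)[1],(M.T@d)[0]))
E
```

```text
[[557.844  93.13  117.   ]
 [532.508 -38.405 117.   ]]
[[468.231 112.499  45.   ]
 [649.895  76.382  45.   ]
 [439.677 -19.426  45.   ]
 [627.216 -55.757  45.   ]]
in tool [ 66.733   3.1   109.408]
in tool [-67.219   2.532 109.439]
bar angle vs tool x 0.004246595153374954
```

```bash
python3 -m creep '[[[0,0.28,2.5],0],[[0,0,2.5],0],[[0,0,2.5],0],[[0,0,2.5],0],[[0,0,2],0],[[0,0,1.5],0],[[0,0,0.5],0],[[0,0,0],0],[[0,0,0],0]]'
python3 -m creep '[[[0,0,0],0],[[0,0,0],0],[[0,0,0],0],[[0,0,0],0],[[0,0,0],0],[[0,0,0],0],[[0,0,0],0],[[0,0,0],0]]' 0
python3 -m creep '[[[0,0,0],0],[[0,0,0],0],[[0,0,0],0],[[0,0,-0.1],0],[[0,0,-0.2],0],[[0,0,-0.3],0],[[0,0,-0.4],0],[[0,0,-0.5],0],[[0,0,-0.5],0]]' 0
```

```text
time: 3.65
tool_pos: [545.8, 27.4, 87.1]
orientation: [0.0, 0.771, 0.637, 0.0]
force: [0.4, 0.1, 0.6]
finger_gap: 91.7
finger_force: 0.0
time: 4.32
tool_pos: [545.5, 27.5, 86.7]
orientation: [-0.0, 0.771, 0.637, -0.0]
force: [0.4, 0.2, -0.0]
finger_gap: 43.4
finger_force: 0.0
time: 5.07
tool_pos: [545.2, 27.4, 106.9]
orientation: [-0.0, 0.771, 0.637, -0.0]
force: [0.9, 0.1, -7.3]
finger_gap: 15.6
finger_force: 30.0
```

```bash
python3 -m creep '[[[0,0,-0.6],0],[[0,0,-0.8],0],[[0,0,-1.2],0],[[0,0,-1.4],0],[[0,0,-1.6],0],[[0,0,-1.6],0],[[0,0,-1.4],0],[[0,0,-1],0],[[0,0,-0.5],0],[[0,0,0],0]]'
python3 -m creep '[[[0,0,0],0.02],[[0,0,0],0.05],[[0,0,0],0.08],[[0,0,0],0.1],[[0,0,0],0.11],[[0,0,0],0.11],[[0,0,0],0.11],[[0,0,0],0.11],[[0,0,0],0.11],[[0,0,0],0.11]]'
python3 -m creep '[[[0,0,0],0.1],[[0,0,0],0.08],[[0,0,0],0.05],[[0,0,0],0.018],[[0,0,0],0],[[0,0,0],0]]'
python3 - <<'E'
from h import *
import cv2
s=read_state();_,M=wpix([(0,0)],0,s)
g=np.array([548.3,261.8,s['tool_pos'][2]])
print(s['joints'],M[:,:2].T, M.T@(g-s['tool_pos']), 'want tool y angle -1.348', np.arctan2(M[1,1],M[0,1]))
a=eyes.capture('top');b=eyes.capture('scene')
cv2.imwrite('pics/m1.png',cv2.cvtColor(np.hstack([a[80:340,60:340],cv2.resize(b[60:320,220:500],None,fx=1,fy=1)]),cv2.COLOR_RGB2BGR))
E
```

```text
time: 5.9
tool_pos: [546.4, 27.5, 209.4]
orientation: [0.001, 0.771, 0.637, 0.001]
force: [0.5, 0.5, -7.2]
finger_gap: 15.6
finger_force: 30.0
time: 6.73
tool_pos: [544.6, 27.4, 206.3]
orientation: [-0.0, 0.973, 0.23, -0.001]
force: [-0.6, -0.2, -8.2]
finger_gap: 16.1
finger_force: 30.0
time: 7.23
tool_pos: [545.1, 27.5, 207.0]
orientation: [0.0, 0.994, 0.112, -0.001]
force: [-0.1, -1.0, -7.2]
finger_gap: 15.9
finger_force: 30.0
[-0.41   0.318  0.377  1.857 -0.138  0.993 -1.322] [[ 0.975  0.222 -0.001]
 [ 0.222 -0.975 -0.   ]] [  55.205 -227.707   -0.071] want tool y angle -1.348 -1.346736980211003
```

View pics/m1.png

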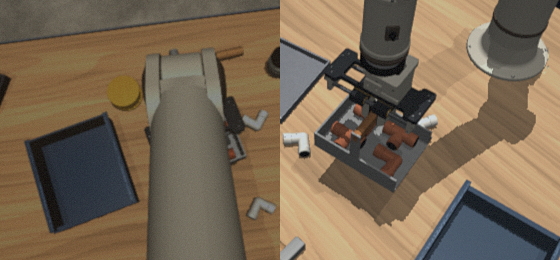

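The picture shows the tray level and turned so its mouth faces the bin, with all four fittings aboard. I'll carry it to the bin wall.

```bash
python3 -m creep '[[[0.2,-0.6,0],0],[[0.4,-1.2,0],0],[[0.5,-1.8,0],0],[[0.5,-2.4,0],0],[[0.6,-2.8,0],0],[[0.6,-2.8,0],0],[[0.6,-2.8,0],0],[[0.6,-2.6,0],0],[[0.5,-2.4,0],0],[[0.5,-1.8,0],0]]'
python3 -m creep '[[[0.3,-1.1,0],0],[[0.2,-0.5,0],0],[[0,0,0.4],0],[[0,0,0.8],0],[[0,0,0.8],0],[[0,0,0.6],0],[[0,0,0.4],0],[[0,0,0],0],[[0,0,0],0]]'
python3 -m creep '[[[0,0,0.2],0],[[0,0,0.2],0],[[0,0,0.2],0],[[0,0,0],0],[[0,0,0],0]]'
```

```text
time: 8.17
tool_pos: [546.0, 250.5, 207.6]
orientation: [-0.001, 0.994, 0.113, -0.0]
force: [0.7, -0.2, -7.5]
finger_gap: 15.4
finger_force: 30.0
time: 8.92
tool_pos: [548.7, 261.3, 177.3]
orientation: [0.0, 0.994, 0.111, -0.0]
force: [0.2, 0.4, -6.9]
finger_gap: 15.9
finger_force: 30.0
time: 9.33
tool_pos: [548.6, 262.0, 171.6]
orientation: [0.0, 0.994, 0.111, -0.0]
force: [-0.0, 0.1, -8.1]
finger_gap: 15.8
finger_force: 30.0
```

```bash
python3 -m creep '[[[0,0,0.2],0],[[0,0,0.1],0],[[0,0,0],0],[[0,0,0],0]]'
python3 -m creep '[[[0,0,0.1],0],[[0,0,0],0],[[0,0,0],0]]'
python3 -m creep '[[[0,0,0.1],0],[[0,0,0],0],[[0,0,0],0]]'
```

```text
time: 9.67
tool_pos: [548.7, 262.0, 168.6]
orientation: [0.0, 0.994, 0.111, -0.0]
force: [0.5, 0.1, -6.9]
finger_gap: 15.9
finger_force: 30.0
time: 9.92
tool_pos: [548.7, 261.9, 167.7]
orientation: [0.0, 0.994, 0.111, -0.0]
force: [0.1, 0.4, -7.9]
finger_gap: 15.8
finger_force: 30.0
time: 10.17
tool_pos: [548.9, 262.2, 167.4]
orientation: [-0.0, 0.994, 0.111, 0.0]
force: [-2.2, -0.5, -1.2]
finger_gap: 16.0
finger_force: 30.0
```

```bash
python3 -m creep '[[[0,0,0],0],[[0,0,0],0],[[0,0,0],0],[[0,0,0],0],[[0,0,0],0]]' 3.0
python3 -m creep '[[[0,-0.6,0.15],0],[[0,-0.6,0.2],0],[[0,-0.6,0.2],0],[[0,-0.55,0.3],0],[[0,-0.55,0.3],0],[[0,-0.55,0.3],0],[[0,0,0],0],[[0,0,0],0]]' 3.0
python3 - <<'E'
from h import *
import cv2
b=eyes.capture('scene')
cv2.imwrite('pics/t1.png',cv2.cvtColor(cv2.resize(b[120:400,220:520],None,fx=2,fy=2),cv2.COLOR_RGB2BGR))
E
```

```text
time: 10.58
tool_pos: [549.5, 262.5, 167.3]
orientation: [-0.0, 0.994, 0.111, 0.001]
force: [0.2, 2.1, 0.3]
finger_gap: 30.0
finger_force: 0.7
time: 11.25
tool_pos: [540.5, 296.6, 151.9]
orientation: [-0.0, 0.994, 0.112, -0.0]
force: [-1.6, 2.3, 2.1]
finger_gap: 29.9
finger_force: 1.4
```

View pics/t1.png

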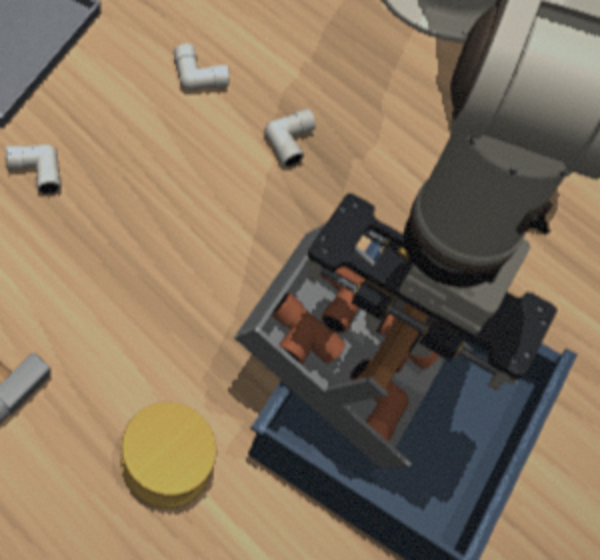

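The tray is tilting in a controlled way over the rim, with its mouth inside the bin and all the fittings still on it. I'll continue the arc.

```bash
python3 -m creep '[[[0,-0.5,0.35],0],[[0,-0.5,0.4],0],[[0,-0.5,0.4],0],[[0,-0.4,0.45],0],[[0,-0.4,0.45],0],[[0,-0.4,0.45],0],[[0,0,0],0],[[0,0,0],0],[[0,0,0],0],[[0,0,0],0]]' 3.0
python3 - <<'E'
from h import *
import cv2
b=eyes.capture('scene');a=eyes.capture('top')
cv2.imwrite('pics/t2.png',cv2.cvtColor(np.hstack([cv2.resize(b[200:400,300:520],None,fx=2,fy=2),cv2.resize(a[170:320,75:225],(350,400))]),cv2.COLOR_RGB2BGR))
E
```

```text
time: 12.13
tool_pos: [535.7, 321.3, 127.5]
orientation: [0.0, 0.994, 0.111, 0.0]
force: [0.7, 0.0, -0.2]
finger_gap: 30.1
finger_force: 0.0
```

View pics/t2.png

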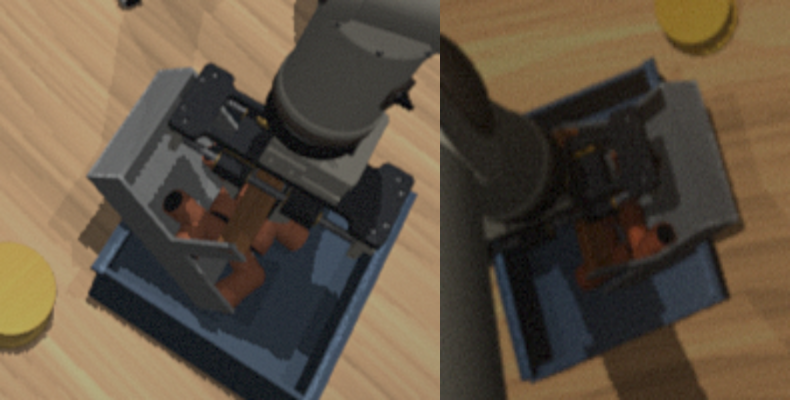

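The tray is tilted by about 40°, its mouth at the bin floor, and the fittings have slid down towards the mouth. I'll grip the tilted bar, using the finger gap as a tilt gauge, and lift so they can run out.

```bash
python3 -m creep '[[[0,0,0],0],[[0,0,0],0],[[0,0,0],0],[[0,0,0],0]]' 0
python3 -m creep '[[[0,0,-0.2],0],[[0,0,-0.3],0],[[0,0,-0.5],0],[[0,0,-0.5],0],[[0,0,-0.5],0],[[0,0,0],0],[[0,0,0],0]]' 0
```

```text
time: 12.57
tool_pos: [535.4, 322.3, 127.5]
orientation: [-0.0, 0.994, 0.111, 0.0]
force: [-0.5, 1.2, 2.7]
finger_gap: 24.7
finger_force: 30.0
time: 13.15
tool_pos: [535.6, 322.0, 147.8]
orientation: [-0.0, 0.994, 0.111, 0.0]
force: [0.1, -1.3, -4.3]
finger_gap: 25.1
finger_force: 30.0
```

```bash
python3 -m creep '[[[0,0,-1],0],[[0,0,-1],0],[[0,0,-1],0],[[0,-1.5,0],0],[[0,-2,0],0],[[0,2.5,0],0],[[0,2.5,0],0],[[0,-1.5,0],0],[[0,0,0],0],[[0,0,0],0]]' 0
python3 - <<'E'
from h import *
import cv2
b=eyes.capture('scene');a=eyes.capture('top')
cv2.imwrite('pics/t3.png',cv2.cvtColor(np.hstack([cv2.resize(b[200:400,300:520],None,fx=2,fy=2),cv2.resize(a[170:320,75:225],(350,400))]),cv2.COLOR_RGB2BGR))
for i in range(5): eyes.capture('top')
print(read_state()['force'])
E
```

```text
time: 13.98
tool_pos: [535.5, 320.9, 177.9]
orientation: [0.001, 0.994, 0.111, 0.0]
force: [0.8, -3.7, -4.3]
finger_gap: 15.7
finger_force: 30.0
[-0.171 -4.859 -3.51 ]
```

View pics/t3.png

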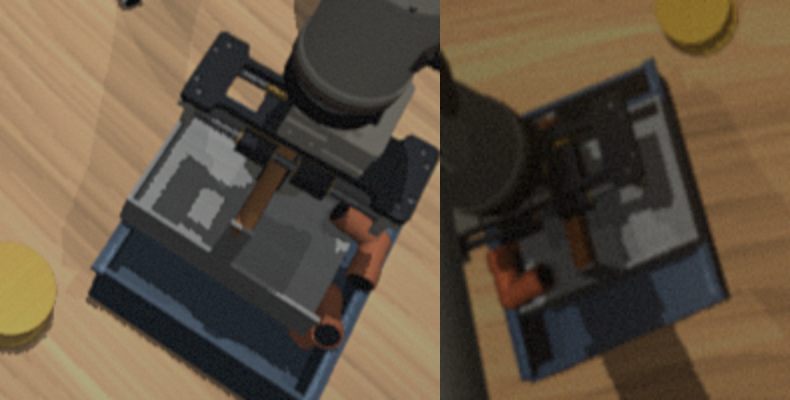

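The tray sprang level and empty (3.5 N, its own weight). An elbow is lightly wedged between the mouth and the far bin wall at about (365,245) in the left view. I'll pull back slowly so it drops inwards.

```bash
python3 -m creep '[[[0,0.2,0],0],[[0,0.3,0],0],[[0,0.3,0],0],[[0,0.5,0],0],[[0,0.7,0],0],[[0,1,0],0],[[0,1,0],0],[[0,0,0],0],[[0,0,0],0]]' 0
python3 -m creep '[[[0,0.5,-0.5],0],[[0,1,-1.5],0],[[0,1.5,-2],0],[[0,2,-2],0],[[0,2.5,-2],0],[[0,2.5,-1],0],[[0,2.5,0],0],[[0,2,0],0],[[0,1,0],0],[[0,0,0],0]]' 0
python3 - <<'E'
from h import *
import cv2
s=read_state();print(s['force'],s['joints'])
o=world([(-120,-105,80),(-120,105,80),(120,105,80),(120,-105,80)],531.4,336.9,3.364)
o2=world([(-118,-103,0),(-118,103,0),(118,103,0),(118,-103,0)],531.4,336.9,3.364)
pan=[]
for n in ('top','scene'):
    im=eyes.capture(n)[:,:,::-1].copy()
    hsv=cv2.cvtColor(im,cv2.COLOR_BGR2HSV)
    m=cv2.inRange(hsv,(0,130,40),(9,255,255))
    k,l,st,c=cv2.connectedComponentsWithStats(m)
    print(n,'bin rim px',proj(o,n).round().tolist())
    for i in range(1,k):
        if st[i,4]>25: print(st[i],c[i])
    big=np.clip(255*(im/255.)**.6,0,255).astype(np.uint8)
    pan.append(cv2.resize(big[180:330,70:230],(400,400)) if n=='top' else cv2.resize(big[210:415,310:515],(400,400)))
cv2.imwrite('pics/t4.png',np.hstack(pan))
E
```

```text
time: 15.08
tool_pos: [544.7, 281.6, 177.5]
orientation: [-0.0, 0.994, 0.11, 0.0]
force: [0.8, 0.1, -2.8]
finger_gap: 15.7
finger_force: 30.0
time: 15.92
tool_pos: [579.0, 128.6, 267.7]
orientation: [0.001, 0.994, 0.109, 0.0]
force: [0.4, -0.5, -3.3]
finger_gap: 16.2
finger_force: 30.0
[ 0.432 -0.458 -3.257] [-0.54   0.34   0.351  1.676 -0.125  1.147 -1.509]
top bin rim px [[86.0, 221.0], [164.0, 193.0], [193.0, 280.0], [111.0, 310.0]]
[110 223   7  10  37] [113.108 227.811]
[107 261  11  20  88] [113.341 269.648]
scene bin rim px [[454.0, 402.0], [349.0, 333.0], [408.0, 241.0], [505.0, 296.0]]
[ 427  284   54   73 1165] [451.556 321.7  ]
[404 359  39  27 423] [426.043 368.969]
```

```bash
python3 - <<'E'
import cv2,numpy as np
a=cv2.imread('pics/top0.png');b=cv2.imread('pics/scene0.png');t=cv2.imread('pics/t4.png')
br=lambda i:np.clip(255*(i/255.)**.6,0,255).astype(np.uint8)
f1=cv2.resize(br(a[170:278,325:469][:105,:140]),(400,300),interpolation=cv2.INTER_CUBIC) # from (325,170) scale 400/140
f2=cv2.resize(br(b[88:193,150:290]),(400,300),interpolation=cv2.INTER_CUBIC) # (150,88)
p=np.hstack([cv2.resize(t[:, :400],(400,300)),cv2.resize(t[:,400:],(400,300))])
cv2.imwrite('pics/mont.png',np.vstack([np.hstack([f1,f2]),p]))
E
```

```text
(no output)
```

View pics/mont.png

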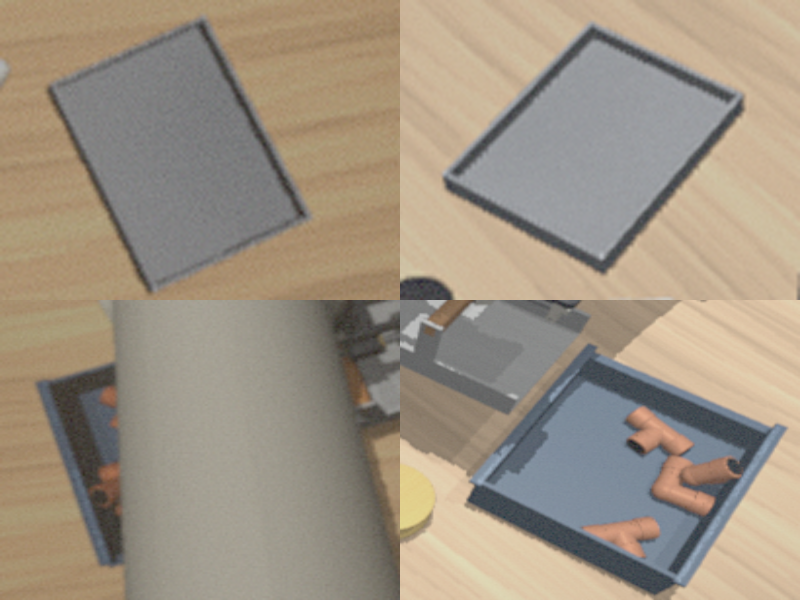

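All four fittings lie in the bin, and the tray is empty. In the bottom-right panel the tees are at (660,430) and (625,535) and the elbows at (680,490) and (715,470). The top two panels show the frame's corners clearly, so I'll refit it.

```bash
python3 - <<'E'
from h import *
from scipy.optimize import least_squares
k=400/140
o=dict(top=(np.array([(50,88),(204,20),(308,215),(152,291)])/k+[325,170],[(110,85,22),(110,-85,22),(-110,-85,22),(-110,85,22)]),
scene=(np.array([(193,24),(343,96),(205,262),(45,180)])/k+[150,88],[(-110,-85,22),(-110,85,22),(110,85,22),(110,-85,22)]))
for cams in (['top'],['scene'],['top','scene']):
    r=lambda v:np.concatenate([(proj(world(o[c][1],*v),c)-o[c][0]).ravel() for c in cams])
    q=least_squares(r,(519,-320,.3));print(cams,q.x,r(q.x))
s=read_state();_,M=wpix([(0,0)],0,s);print(s['tool_pos'],np.arctan2(M[1,1],M[0,1]),M.T@(np.array([*q.x[:2],s['tool_pos'][2]])-s['tool_pos']))
E
```

```text
['top'] [ 518.587 -322.165    0.283] [-0.872 -1.152 -0.633 -1.482  1.314  1.389  0.147  0.992]
['scene'] [ 523.788 -314.961    0.287] [-0.701 -0.336  1.188 -0.071  0.307  0.633 -0.802 -0.479]
['top', 'scene'] [ 520.657 -319.268    0.285] [-2.079 -1.637 -1.896 -2.066  0.138  0.688 -0.964  0.394 -0.721 -1.77
  1.003 -1.564  0.13  -1.175 -0.789 -2.205]
[577.963 133.145 267.145] -1.3474070659185569 [-156.108  428.475   -0.541]
```

```bash
python3 -m creep '[[[-0.5,1.5,0],0],[[-1,2.6,0],0],[[-1.3,3.5,0],0],[[-1.3,3.5,0],0],[[-1.3,3.5,0],0],[[-1.3,3.5,0],0],[[-1.3,3.5,0],0],[[-1.3,3.5,0],0],[[-1.3,3.5,0],0],[[-1.3,3.5,0],0]]'
python3 -m creep '[[[-1.3,3.5,0],-0.05],[[-1.1,3.2,0],-0.1],[[-0.9,2.5,0],-0.11],[[-0.7,1.7,0],-0.11],[[0,0,0],-0.11],[[0,0,0],-0.11],[[0,0,0],-0.11],[[0,0,0],-0.11],[[0,0,0],-0.11],[[0,0,0],-0.11]]'
python3 -m creep '[[[0,0,0],-0.11],[[0,0,0],-0.11],[[0,0,0],-0.11],[[0,0,0],-0.11],[[0,0,0],-0.11],[[0,0,0],-0.05],[[0,0,0],-0.002],[[0,0,0],0]]'
cat > fp.py <<'E'
from h import *
import cv2
s=read_state();_,M=wpix([(0,0)],0,s);a=np.arctan2(M[1,1],M[0,1])
g=np.array([521,-318.5,s['tool_pos'][2]])
print(s['tool_pos'],'spin needed',-(0.285-a),'shift',M.T@(g-s['tool_pos']),s['joints'],s['force'])
im=eyes.capture('wrist');cv2.imwrite('pics/wf.png',im[:,:,::-1])
hsv=cv2.cvtColor(im,cv2.COLOR_RGB2HSV)
for v in range(100,300,12): print(v,im[v,279].tolist(),end=' ')
E
python3 fp.py
```

```text
time: 16.85
tool_pos: [533.9, -206.2, 267.1]
orientation: [-0.001, 0.994, 0.113, 0.0]
force: [1.0, 0.1, -3.2]
finger_gap: 16.0
finger_force: 30.0
time: 17.68
tool_pos: [530.4, -320.3, 266.6]
orientation: [-0.001, 0.807, 0.59, 0.0]
force: [-0.4, -0.2, -4.4]
finger_gap: 15.6
finger_force: 30.0
time: 18.35
tool_pos: [529.9, -321.2, 266.8]
orientation: [-0.0, 0.599, 0.8, 0.0]
force: [-0.8, -0.3, -4.3]
finger_gap: 15.8
finger_force: 30.0
[ 529.851 -321.183  266.814] spin needed 0.0002452323052350991 shift [ 5.065 -7.738  0.004] [ 0.33   0.383  0.227  1.605 -0.093  1.165  0.863] [-0.79  -0.331 -4.344]
100 [157, 131, 100] 112 [117, 119, 121] 124 [72, 73, 70] 136 [143, 142, 139] 148 [144, 102, 64] 160 [142, 101, 62] 172 [143, 100, 64] 184 [142, 99, 63] 196 [141, 99, 63] 208 [121, 84, 53] 220 [122, 84, 52] 232 [120, 84, 53] 244 [120, 83, 52] 256 [118, 82, 52] 268 [118, 82, 51] 280 [117, 81, 50] 292 [49, 51, 50]
```

```bash
python3 - <<'E'
from h import *
import cv2
c=eyes.camera_params('wrist');H=np.array(c['hand_eye']);f=210/np.tan(np.radians(c['vfov'])/2)
def pt(p):
    q=H[:3,:3].T@(np.array(p)-H[:3,3]);return (c['cx']+f*q[0]/-q[2],c['cy']-f*q[1]/-q[2])
for n,p in dict(barend=(67,0,-31),barend70=(70,0,-31),wallnear=(70,-60,41),wallfar=(70,60,41),wallm=(70,0,41),
  rimout=(90,-8,245),riminner=(85,-8,245),floorin=(85,-8,261),cA=(90,102,245),cB=(90,-118,245)).items(): print(n,np.round(pt(p),1))
im=cv2.imread('pics/wf.png');g=cv2.cvtColor(im,cv2.COLOR_BGR2GRAY).astype(int)
for u in (150,200,240,279,320,360,400): print(u,g[60:160:2,u].tolist())
print('row', [(v,[im[v,u].tolist() for u in (266,270,274,290,294)]) for v in (160,)])
for v in (130,120,110): print(v,g[v,90:470:5].tolist())
E
```

```text
barend [275.4 134.2]
barend70 [275.3 125.8]
wallnear [172.1 121.2]
wallfar [380.8 121.2]
wallm [276.4 121.2]
rimout [270.4  98.9]
riminner [270.5 103.4]
floorin [270.8 103.8]
cA [366.6  98.9]
cB [174.3  98.9]
150 [199, 198, 198, 197, 196, 197, 196, 196, 197, 197, 197, 198, 198, 198, 198, 199, 199, 199, 200, 200, 200, 200, 200, 200, 201, 200, 200, 200, 199, 199, 198, 75, 191, 191, 191, 191, 190, 190, 190, 188, 194, 193, 192, 189, 190, 194, 194, 194, 197, 200]
200 [214, 214, 213, 214, 214, 214, 213, 207, 203, 202, 202, 200, 200, 200, 200, 199, 199, 199, 199, 199, 159, 124, 170, 155, 174, 174, 175, 175, 174, 174, 173, 71, 114, 114, 113, 168, 198, 198, 199, 197, 114, 114, 113, 112, 114, 113, 113, 112, 112, 112]
240 [140, 139, 140, 140, 141, 141, 142, 141, 143, 143, 144, 144, 192, 216, 216, 216, 216, 216, 216, 217, 180, 123, 114, 102, 102, 118, 116, 118, 118, 102, 101, 74, 138, 138, 138, 131, 117, 117, 117, 116, 118, 120, 118, 118, 119, 119, 118, 116, 116, 117]
279 [139, 141, 142, 142, 142, 142, 142, 142, 141, 141, 140, 139, 139, 138, 138, 137, 136, 135, 135, 135, 135, 133, 114, 110, 103,
[... 1414 characters left out ...]
 201, 198, 189, 203, 196, 195, 188, 169, 81, 174, 173, 173, 175, 150, 97, 99, 98, 99, 101, 101, 118, 120, 119, 120, 121, 120, 121, 120, 120, 120, 120, 118, 119, 120, 119, 121, 120, 120, 119, 117, 119, 118, 119, 57, 117, 128, 136, 207, 204, 202, 202, 194, 211, 212, 211, 207, 209, 209, 212, 218, 217, 218, 220, 216, 216]
110 [217, 218, 213, 208, 204, 205, 211, 206, 197, 199, 187, 195, 200, 191, 194, 201, 197, 191, 149, 142, 174, 172, 174, 176, 110, 99, 98, 99, 101, 118, 118, 117, 119, 118, 120, 121, 120, 120, 119, 120, 115, 121, 119, 120, 120, 106, 115, 116, 119, 119, 111, 112, 107, 113, 58, 118, 210, 199, 206, 207, 202, 204, 199, 203, 211, 213, 210, 207, 210, 208, 214, 218, 217, 218, 219, 214]
```

```bash
python3 -m creep '[[[0.2,-0.3,0],0],[[0.2,-0.3,1],0],[[0,0,2],0],[[0,0,2.5],0],[[0,0,2.5],0],[[0,0,2.5],0],[[0,0,2],0],[[0,0,1.5],0],[[0,0,0.5],0],[[0,0,0],0]]'
python3 -m creep '[[[0,0,0.4],0],[[0,0,0.4],0],[[0,0,0.4],0],[[0,0,0.3],0],[[0,0,0],0],[[0,0,0],0]]'
python3 fp.py | head -1
```

```text
time: 19.23
tool_pos: [520.2, -320.2, 120.1]
orientation: [-0.002, 0.6, 0.8, -0.0]
force: [-0.1, 0.2, -3.5]
finger_gap: 15.7
finger_force: 30.0
time: 19.73
tool_pos: [521.8, -321.1, 107.3]
orientation: [-0.0, 0.6, 0.8, 0.0]
force: [-1.0, 0.2, -2.8]
finger_gap: 15.6
finger_force: 30.0
[ 521.773 -321.056  107.263] spin needed -0.00103126038442386 shift [ 2.67  -0.026  0.   ] [ 0.357  0.542  0.2    1.761 -0.137  0.852  0.903] [-1.     0.156 -2.772]
```

```bash
python3 -m creep '[[[0,0,0.3],0],[[0,0,0.3],0],[[0,0,0.3],0],[[0,0,0.2],0],[[0,0,0.1],0],[[0,0,0],0],[[0,0,0],0]]'
python3 -m creep '[[[0,0,0.1],0],[[0,0,0.1],0],[[0,0,0],0],[[0,0,0],0]]'
```

```text
time: 20.37
tool_pos: [522.1, -321.3, 99.9]
orientation: [0.001, 0.6, 0.8, 0.001]
force: [-11.2, 7.4, 29.5]
finger_gap: 15.6
finger_force: 30.0
time: 20.7
tool_pos: [522.4, -322.0, 99.0]
orientation: [0.001, 0.6, 0.8, 0.001]
force: [-13.0, 8.2, 36.5]
finger_gap: 16.3
finger_force: 30.0
```

```bash
python3 - <<'E'
from h import *
import cv2
im=cv2.imread('pics/wf.png');g=cv2.cvtColor(im,cv2.COLOR_BGR2GRAY).astype(int)
for v in (118,121,122,123,125,127): print(v,'L',g[v,96:136:2].tolist(),'R',g[v,420:462:2].tolist())
c=eyes.camera_params('wrist');H=np.array(c['hand_eye']);f=210/np.tan(np.radians(c['vfov'])/2)
def pt(p):
    q=H[:3,:3].T@(np.array(p)-H[:3,3]);return np.round((c['cx']+f*q[0]/-q[2],c['cy']-f*q[1]/-q[2]),1)
for sl in (0,4,8,12): print(sl,pt((70,-95,41+sl)),pt((70,95,41+sl)),pt((67,0,-31+sl)),pt((70,0,-31+sl)))
E
```

```text
118 L [191, 194, 198, 203, 204, 202, 199, 196, 197, 198, 197, 195, 194, 168, 167, 170, 129, 63, 62, 62] R [65, 64, 65, 67, 143, 182, 179, 182, 204, 201, 201, 208, 211, 208, 206, 206, 206, 208, 207, 206, 206]
121 L [191, 194, 200, 204, 204, 202, 198, 195, 198, 198, 196, 195, 194, 183, 166, 169, 146, 63, 63, 62] R [65, 65, 65, 64, 163, 183, 179, 186, 202, 200, 206, 211, 209, 207, 207, 206, 207, 207, 207, 206, 205]
122 L [192, 195, 200, 205, 203, 202, 198, 196, 198, 199, 197, 195, 194, 181, 167, 166, 148, 70, 71, 71] R [67, 66, 65, 65, 164, 178, 177, 182, 201, 200, 207, 212, 209, 206, 206, 207, 208, 208, 206, 206, 205]
123 L [194, 195, 201, 205, 204, 202, 198, 196, 198, 199, 196, 195, 193, 186, 178, 156, 135, 126, 126, 126] R [119, 120, 119, 117, 146, 159, 175, 180, 203, 201, 209, 211, 208, 206, 206, 207, 208, 208, 206, 206, 205]
125 L [204, 202, 201, 205, 204, 201, 196, 196, 199, 198, 196, 195, 194, 187, 187, 188, 188, 189, 189, 189] R [208, 208, 207, 207, 207, 213, 223, 212, 212, 204, 212, 210, 207, 207, 206, 207, 208, 207, 207, 205, 204]
127 L [204, 209, 203, 205, 204, 201, 197, 197, 199, 198, 196, 195, 194, 187, 187, 187, 188, 188, 189, 189] R [208, 208, 207, 207, 207, 213, 227, 226, 216, 207, 212, 209, 207, 206, 206, 208, 207, 207, 207, 205, 203]
0 [111.3 121.2] [441.7 121.2] [275.4 134.2] [275.3 125.8]
4 [114.6 121. ] [438.5 121. ] [275.4 133.5] [275.4 125.5]
8 [117.7 120.9] [435.4 120.9] [275.5 132.9] [275.5 125.1]
12 [120.8 120.7] [432.5 120.7] [275.6 132.4] [275.6 124.7]
```

```bash
python3 -m creep '[[[0,0,-0.3],0],[[0,0,-0.3],0],[[0,0,0],0],[[0,0,0],0]]'; python3 -m creep '[[[0,0,-0.2],0],[[0,0,0],0],[[0,0,0],0]]'
```

```text
time: 21.03
tool_pos: [522.0, -321.0, 99.1]
orientation: [0.0, 0.6, 0.8, 0.0]
force: [-0.6, 2.3, 2.5]
finger_gap: 15.5
finger_force: 30.0
time: 21.28
tool_pos: [521.4, -320.9, 100.5]
orientation: [-0.001, 0.6, 0.8, -0.0]
force: [-0.8, -0.9, -4.1]
finger_gap: 16.0
finger_force: 30.0
```

The wall spacing in the wrist image shows the tray slipped about 8 mm down in the grip during tipping. So this contact is the frame's floor, and I can set down and release.

```bash
python3 -m creep '[[[0,0,0.2],0],[[0,0,0],0],[[0,0,0],0]]'
python3 -m creep '[[[0,0,0],0],[[0,0,0],0],[[0,0,0],0],[[0,0,0],0],[[0,0,0],0],[[0,0,0],0],[[0,0,0],0],[[0,0,0],0]]' 7
python3 -m creep '[[[0,0,-0.5],0],[[0,0,-1.5],0],[[0,0,-3],0],[[0,0,-3],0],[[0,0,-3],0],[[0,0,-2],0],[[0,0,0],0],[[0,0,0],0]]' 7
python3 - <<'E'
from h import *
import cv2
s=read_state();print(s['tool_pos'],s['force'],s['time'])
im=eyes.capture('wrist');cv2.imwrite('pics/wz.png',im[:,:,::-1])
g=cv2.cvtColor(im,cv2.COLOR_RGB2GRAY).astype(int)
for u in (220,250,320,350): print(u,g[60:150:2,u].tolist())
for v in (115,125,150,190): print(v,g[v,150:400:4].tolist())
E
```

```text
time: 21.53
tool_pos: [521.7, -321.0, 99.1]
orientation: [-0.0, 0.6, 0.8, -0.0]
force: [-0.4, 0.8, -1.3]
finger_gap: 15.9
finger_force: 30.0
time: 22.2
tool_pos: [521.8, -321.1, 99.2]
orientation: [-0.0, 0.6, 0.8, 0.0]
force: [-0.5, -0.4, -0.2]
finger_gap: 64.3
finger_force: 0.0
time: 22.87
tool_pos: [522.7, -321.6, 231.1]
orientation: [0.002, 0.6, 0.8, 0.0]
force: [0.1, 0.7, -0.5]
finger_gap: 70.1
finger_force: 0.0
[ 522.655 -321.616  231.108] [ 0.111  0.675 -0.501] 22.8667
220 [134, 145, 188, 206, 207, 207, 207, 207, 207, 207, 208, 208, 208, 208, 207, 207, 207, 206, 196, 195, 189, 118, 164, 163, 174, 174, 148, 96, 110, 201, 196, 114, 111, 113, 112, 115, 112, 115, 114, 112, 113, 113, 112, 110, 115]
250 [143, 143, 143, 144, 145, 145, 145, 145, 145, 146, 146, 146, 147, 146, 146, 146, 146, 146, 144, 143, 141, 100, 110, 106, 100, 115, 116, 115, 106, 137, 137, 118, 116, 120, 136, 137, 117, 119, 118, 117, 117, 117, 114, 113, 118]
320 [123, 124, 126, 129, 130, 132, 135, 137, 138, 138, 138, 138, 138, 137, 136, 135, 134, 133, 132, 131, 131, 127, 112, 110, 92, 118, 118, 117, 109, 144, 143, 12
[... 847 characters left out ...]
 122, 123, 125, 123, 122, 65, 66, 122, 102, 114, 127, 208, 203, 204, 202]
150 [211, 207, 208, 206, 202, 185, 188, 168, 60, 165, 170, 196, 197, 197, 198, 199, 111, 111, 111, 113, 113, 114, 114, 113, 114, 115, 115, 116, 116, 107, 109, 108, 106, 102, 83, 119, 138, 138, 137, 138, 138, 139, 139, 139, 139, 140, 139, 139, 139, 139, 139, 139, 118, 66, 65, 137, 104, 122, 203, 204, 202, 200, 201]
190 [208, 209, 208, 204, 203, 203, 203, 193, 166, 60, 179, 181, 209, 210, 198, 198, 199, 199, 199, 199, 200, 200, 200, 200, 200, 199, 200, 200, 200, 200, 89, 90, 87, 83, 79, 115, 201, 201, 201, 213, 213, 213, 213, 214, 214, 213, 213, 213, 212, 212, 211, 211, 72, 67, 131, 87, 186, 199, 198, 198, 205, 211, 208]
```

```bash
python3 - <<'E'
from h import *
import cv2
s=read_state();c=eyes.camera_params('wrist');H=np.array(c['hand_eye']);f=210/np.tan(np.radians(c['vfov'])/2)
_,M=wpix([(0,0)],0,s)
def pt(P):
    q=H[:3,:3].T@(M.T@(np.array(P)-s['tool_pos'])-H[:3,3]);return np.round((c['cx']+f*q[0]/-q[2],c['cy']-f*q[1]/-q[2]),1)
for z in (6,14,22):
  print(z,[pt(w) for w in world([(-95,70,45+z),(95,70,45+z),(95,-20,45+z),(-95,-20,z+4)],521.8,-321.1,0.285)])
print('rim in',[pt(w) for w in world([(-105,80,22),(105,80,22),(105,-20,22),(-105,-20,22)],521.0,-319,0.285)])
im=cv2.imread('pics/wz.png');g=cv2.cvtColor(im,cv2.COLOR_BGR2GRAY).astype(int)
for v in (116,118,120,122): print(v,'L',g[v,164:204:2].tolist(),'R',g[v,356:392:2].tolist())
E
```

```text
6 [array([179.2, 118. ]), array([375.2, 117.8]), array([368.3, 207.2]), array([195.7, 197.8])]
14 [array([176.8, 118.2]), array([377.5, 118. ]), array([370.4, 209.3]), array([194. , 199.5])]
22 [array([174.3, 118.3]), array([380. , 118.1]), array([372.5, 211.5]), array([192.3, 201.3])]
rim in [array([176.4, 105.5]), array([377.8, 105.3]), array([370.6, 198.3]), array([184. , 198.4])]
116 L [195, 193, 192, 189, 179, 165, 169, 61, 91, 139, 170, 170, 151, 151, 151, 139, 108, 108, 108, 108] R [105, 105, 99, 103, 104, 142, 172, 174, 152, 84, 118, 183, 176, 207, 202, 197, 202, 207]
118 L [195, 193, 191, 189, 184, 162, 170, 76, 178, 193, 194, 194, 194, 194, 195, 196, 196, 196, 196, 196] R [141, 140, 141, 141, 140, 140, 140, 140, 157, 193, 128, 179, 166, 171, 199, 197, 206, 206]
120 L [195, 193, 191, 188, 184, 172, 171, 90, 172, 188, 192, 193, 192, 193, 195, 196, 196, 196, 196, 197] R [140, 141, 140, 138, 138, 138, 139, 139, 149, 129, 85, 115, 117, 132, 198, 200, 208, 204]
122 L [195, 193, 191, 188, 184, 158, 170, 113, 59, 79, 171, 171, 170, 181, 195, 195, 195, 196, 197, 196] R [124, 125, 97, 65, 65, 66, 66, 113, 140, 117, 92, 115, 121, 166, 196, 203, 208, 203]
```

The wall-top span in the picture (179.5 to 375) matches the prediction for a tray seated on the frame floor (179.2 to 375.2). I'll hand the job in.

```bash
python3 -c "
from station import manip
print(manip.hand_in())"
```

```text
the job is handed in; nothing more can be done
None
```

The job is handed in, no verdict was returned: by my last images and measurements, all four fittings are in the bin and the empty tray is seated flat in the parking frame and released, at about 23 s of the 72 s limit.

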